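# Take the footed sample tube off the transport track and present it to the code reader

### The arm

A 6-joint arm with a two-finger parallel gripper is mounted at the origin on the work surface. World frame = base frame: x ahead of the robot, y to its left, z up, the work surface at z = 0. Lengths are in m, angles in rad, forces in N, time in s.
With the tool pointing down it reaches from about 0.35 to 0.925 m from the base axis. Payload 6.4 kg.
Tool frame: the origin (TCP) lies on the centre line of the jaws, within the pads' length; the fingertips stand 8 mm ahead of it and the grasp point (between the pads) lies 11 mm behind it (ctrl.tip_reach is the distance from the TCP to the fingertips, in m); y points along the fingers, x is the direction in which the jaws open and shut, and the axes are right-handed (so a half turn about y gives the same grasp; the last joint's range is limited). The gripper opens to 85 mm and grips with 20 to 120 N. Pads are 22 mm wide; open, the fingers measure 114 mm over their backs; the gripper's body (76 mm by 85 mm) begins 54 mm behind the grasp point. The pads swing forward as they close: fully open they stand 13 mm farther back than shut.
Start: joints at [-1.352, 0.245, 1.558, -0, 1.339, -0.174], TCP at [0.249, -0.601, 0.239] pointing down, gripper open.
Joint ranges: [-3.13, 3.13], [-1.02, 2.26], [0.13, 2.54], [-0.95, 4.09], [0.21, 2.88], [-2.74, 2.74]. Speed limits (rad/s): [2.57, 2.57, 3.14, 3.14, 3.14, 3.14].

### API

Orientations are given as a unit quaternion [w, x, y, z].
In Python, from cell import ctrl gives the robot as it stands. The module is installed in compiled form; this text tells all that it offers.
- The arm moves only by the tool step_arm, never from a script. Its argument "steps" is a list that holds one entry, the list of rows, each a list of 7 numbers: the shift along the world's x, y, z in m, then the turn, a rotation vector about the world's x, y, z in degrees, then the finger opening in m, from 0 to 0.0854. A call has 1 to 5 rows; each row shifts and turns the commanded pose from where the row before left it; what a row does not reach is not made up. A row lasts 1/10 s, in which the tool goes at most 50 mm and 8.59 degrees, less where a joint would pass 70% of its speed; a pose out of reach is approached as far as the arm can. A call with a gripper value outside its range is refused whole. The fingers move at their own pace and stop on an object; "force" is the grip in N (left out, the last holds). Time passes only in rows, so rows that do not move let the fingers close. It gives the time, the measured TCP pose, the force and the opening at its end, in the units of the state.
- ctrl.state(): the state, without advancing time (a new reading comes with each control period).
- ctrl.capture(name): name is "scene" or "top" or "wrist"; returns a dict with "img" (400x640x3 uint8, red, green, blue), "mtx" (3x3 intrinsics, pixels), "rvec" (rotation vector, rad) and "tvec" (3), from world to camera coordinates, as OpenCV has them. Camera axes: x right, y down, z forward; pixel columns grow to the right and rows downward; lengths in m; the calibration is good to about 2 mm. A picture is of the moment at which its call begins. There is no depth.
- ctrl.sign_off(): hands the job in, once; it reports no verdict.
The state is a dict: "time": time; "joints": joint angles; "joint_vel": joint speeds; "joint_efforts": joint torques, N m; "eef_pos": TCP position; "orientation": TCP orientation; "ft_force": force on the tool from outside, world axes, zero at the start; "torque": the same for the moment, N m; "width": finger opening in m.
Only numpy, scipy, OpenCV 4.12 (cv2) and the standard library are available. Lean on these libraries where they do the work, as an engineer would, in place of code of your own. Each camera call takes 0.05 s, during which the arm holds its last target. There are 200 camera calls.

### The job

Slide the footed sample tube along its transport track to the open end, lift it out there, and present it to the code reader: tipped about 50 degrees over from upright, cap end the higher, with its label straight above the reader's glass window and about 10 cm above the glass. Finish while still holding it there in the gripper, motionless and touching nothing else, and leave the slim tubes in their rack and the timer undisturbed, without bumping the reader or the rack.

Things in the scene. Friction and masses are not known exactly. Their poses are not given: they have to be found in the camera images.
- tube: Footed sample tube, one rigid piece, about 70 g, 118 mm tall: black round foot 44 mm in diameter, 8 mm high; white body 28 mm in diameter from 8 to 82 mm, paper label with dark rings all round from 33 to 71 mm; red cap 32 mm in diameter, 82 to 118 mm. Origin: centre of the foot's underside, z towards the cap. Starts upright in the track, under the lips; slippery foot, 6 mm of play below the lips; best gripped by the cap.
- tube_label (a point): Middle of the label, on the tube's axis, 52 mm above the underside of the foot; axes as the tube's.
- track: Fixed aluminium trough at any yaw, 206 (x) x 66 (y) x 26 mm high, walls 8 mm, floor 6 mm thick. Two lips with dark strips on top (undersides 20 mm above the bench, slot between them 34 mm wide) keep the tube's foot down. They cover 126 mm of the 190 x 50 mm inside from the closed -x end; the last 64 mm at the +x end, the open end, are lipless: the foot lifts out. Origin: middle of the underside.
- track_exit (a point): Centre of the open, lipless end of the track, on the floor where the foot stands (6 mm above the bench), 63 mm along +x from the track's origin. With the tube's axis within 8 mm of it the foot is clear of the lips and the end wall.
- reader: The code reader, a black box fixed to the bench, 100 x 80 x 60 mm high, window on top. Origin at the centre of its underside. It stands to the left or to the right of the track.
- reader_window (a point): Centre of the reader's glass window (66 x 46 mm), in its top face 60 mm above the bench; z is up.
- rack: Bystander: white foam rack fixed to the bench, 140 x 110 x 45 mm high with 12 holes, on the other side of the track from the reader. Origin at the centre of its underside.
- slim_a: Bystander: slim glass tube without a foot, 16 mm in diameter and 96 mm tall with a red cap, standing in the rack with its underside 10 mm above the bench. Origin at its underside.
- slim_b: Bystander: a second slim tube like the first, in the same rack.
- timer: Bystander: white bench timer lying loose beyond the track, 60 x 70 x 22 mm high. Origin at the centre of its underside.
Mind the look-alikes: they are no part of the job. Of the things shaped like the track, the aluminium one is meant.

How it is judged:
By the outcome, as a careful person would: the job done as asked, in the order asked, and still so for the second after the job is handed in, while the arm keeps its last pose, push and grip.
It also fails if it takes over 34 s, if anything falls off the work surface, if the arm or the gripper's body presses on something with over 40 N, if the wrist force passes 120 N, or if a joint passes its speed limit or range.

## Working session

There is one attempt and no reset: what is moved stays moved. The work goes in short steps, Python scripts to look and compute and a tool call to move; the robot and the scene stay as the last step left them, time stands still between calls to the robot, and variables do not carry over. Pictures are saved under pics/ and viewed, about 8 in all and at most 12, crops included, and the job is handed in when it is done.

Besides the shell and the picture viewer there is one more tool, called after ">>>" as a command line: name --argument value ..., lists and objects as JSON in quotes. step_arm: Moves the arm, as the interface text tells. Its arguments: {"type":"object","properties":{"steps":{"type":"array","items":{"type":"array","items":{"type":"array","items":{"type":"number"}}}},"force":{"type":"number"}},"required":["steps"]}

```bash
mkdir -p pics; cat > h.py <<'E'
import numpy as np, cv2
from cell import ctrl
def cap(n,f=None):
    c=ctrl.capture(n)
    if f: cv2.imwrite('pics/'+f,c['img'][:,:,::-1])
    return c
def ray(c,uv,z):
    R=cv2.Rodrigues(np.array(c['rvec'],float))[0];t=np.array(c['tvec'],float).ravel()
    o=-R.T@t
    d=R.T@np.linalg.inv(np.array(c['mtx'],float))@np.array([uv[0],uv[1],1.])
    return o+d*(z-o[2])/d[2]
def proj(c,P):
    return cv2.projectPoints(np.array(P,float).reshape(-1,3),np.array(c['rvec'],float),np.array(c['tvec'],float),np.array(c['mtx'],float),None)[0].reshape(-1,2)
E
python3 - <<'E'
from h import *
import pickle
d={n:cap(n,n+'0.png') for n in('scene','top')}
pickle.dump(d,open('d0.pkl','wb'))
s=ctrl.state();print(s)
for n in d: print(n,[ray(d[n],p,0).round(3) for p in((0,0),(639,0),(0,399),(639,399))])
E
```

```text
{'time': 0.1, 'joints': array([-1.35209549e+00,  2.45727855e-01,  1.55888045e+00,  2.94693839e-05,
        1.33868723e+00, -1.74071629e-01]), 'joint_vel': array([-6.07130364e-04, -8.62775587e-04, -3.73452921e-03, -1.80722834e-04,
       -1.25246051e-03,  9.53011743e-05]), 'joint_efforts': array([ 2.31018763e-03, -4.30671465e+01, -3.27127969e+01, -6.99245743e-05,
        2.80410088e-03, -1.55766480e-05]), 'eef_pos': array([ 0.24871244, -0.60001902,  0.23830724]), 'orientation': array([ 0.58837411, -0.58752722,  0.39325587, -0.39239966]), 'ft_force': array([-1.62226762, -0.3363895 , -0.85277529]), 'torque': array([-0.05336526,  0.02944803,  0.01722327]), 'width': 0.08535739020993335}
scene [array([ 0.95 , -2.284,  0.   ]), array([-1.479, -0.14 ,  0.   ]), array([ 1.328, -0.007,  0.   ]), array([0.433, 0.71 , 0.   ])]
top [array([1.111, 0.823, 0.   ]), array([ 1.113, -0.797,  0.   ]), array([0.14 , 0.741, 0.   ]), array([ 0.145, -0.719,  0.   ])]
```

View pics/top0.png

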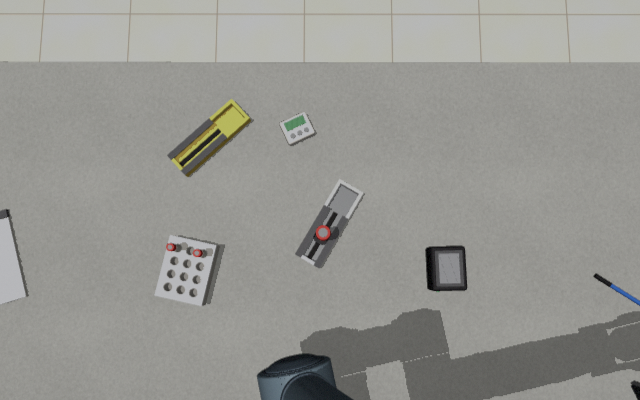

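View pics/scene0.png

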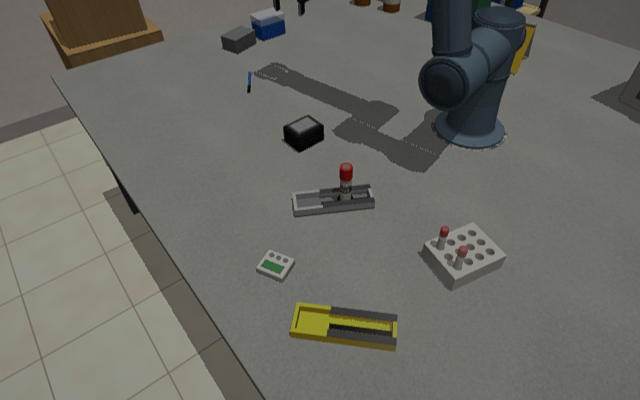

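The top view shows the aluminium track at about (330,223) with its open end at upper right (345,195). The tube's red cap is at (323,233), the reader at (447,268), the rack at (188,270) and the timer at (297,128). The scene view agrees. Next I'll measure them.

```bash
python3 - <<'E'
from h import *
import pickle
d=pickle.load(open('d0.pkl','rb'));c=d['top'];im=c['img']
cv2.imwrite('pics/crop1.png',cv2.resize(im[165:305,285:480],None,fx=4,fy=4,interpolation=cv2.INTER_CUBIC)[:,:,::-1])
hsv=cv2.cvtColor(im,cv2.COLOR_RGB2HSV)
red=(((hsv[...,0]<8)|(hsv[...,0]>172))&(hsv[...,1]>120)&(hsv[...,2]>60)).astype(np.uint8)
n,l,st,ce=cv2.connectedComponentsWithStats(red)
for i in range(1,n):
    if st[i,4]>15: print('red',st[i],ce[i],ray(c,ce[i],.1).round(4),ray(c,ce[i],.118).round(4))
g=cv2.cvtColor(im,cv2.COLOR_RGB2GRAY)
w=np.zeros_like(g);w[240:300,420:475]=((g>90)&(g<255))[240:300,420:475]
blk=np.zeros_like(g);blk[235:300,418:475]=(g<60)[235:300,418:475]
for nm,m in(('blk',blk),):
    cs=max(cv2.findContours(m,0,2)[0],key=cv2.contourArea);r=cv2.minAreaRect(cs);print(nm,r)
    m2=np.zeros_like(g);cv2.drawContours(m2,[cs],-1,1,-1);m2&=(g>75).astype(np.uint8)
    cs=max(cv2.findContours(m2,0,2)[0],key=cv2.contourArea);r=cv2.minAreaRect(cs)
    print('win',r,ray(c,r[0],.06).round(4),[ray(c,p,.06).round(3) for p in cv2.boxPoints(r)])
print(ray(c,(297,128),.022),ray(c,(320,200),10)[:], -cv2.Rodrigues(c['rvec'])[0].T@np.ravel(c['tvec']))
E
```

```text
red [316 225  15  16 107] [322.71962617 232.88785047] [0.5154 0.004  0.1   ] [0.5143 0.0043 0.118 ]
red [166 244  10   7  38] [171.31578947 246.94736842] [0.4839 0.3334 0.1   ] [0.4834 0.3282 0.118 ]
red [193 250  10   7  35] [197.77142857 252.91428571] [0.4712 0.2754 0.1   ] [0.4708 0.2712 0.118 ]
blk ((445.8316955566406, 268.1334533691406), (44.194793701171875, 39.40078353881836), 87.1375961303711)
win ((449.0, 268.0), (34.0, 28.0), 90.0) [ 0.44   -0.2794  0.06  ] [array([ 0.478, -0.249,  0.06 ]), array([ 0.478, -0.312,  0.06 ]), array([ 0.403, -0.309,  0.06 ]), array([ 0.402, -0.247,  0.06 ])]
[0.77207256 0.06484381 0.022     ] [-0.67794021  0.10347344 10.        ] [0.44900035 0.02030576 1.18509226]
```

View pics/crop1.png

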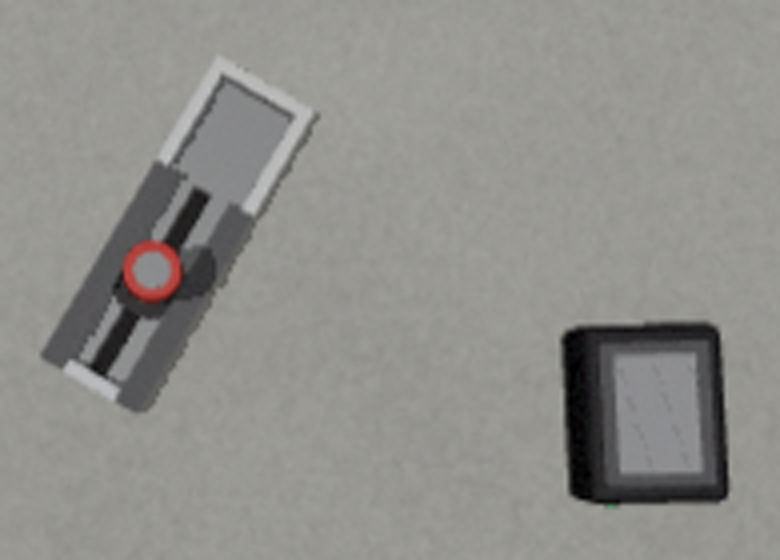

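The crop shows the track's outer corners at about (218,57), (318,117), (145,412) and (40,355). The glass corners are at about (612,354), (697,352), (703,472) and (620,475), and the tube is about a third of the way from the closed end.

```bash
python3 - <<'E'
from h import *
import pickle
d=pickle.load(open('d0.pkl','rb'));c=d['top'];im=c['img']
f=lambda p:(285+(p[0]+.5)/4-.5,165+(p[1]+.5)/4-.5)
T=np.array([ray(c,f(p),.026) for p in((218,57),(318,117),(145,412),(40,355))])
print(T.round(4));L=[np.linalg.norm(T[i]-T[(i+1)%4]) for i in range(4)];print(np.round(L,4))
ax=(T[0]+T[1]-T[2]-T[3])[:2];ax/=np.linalg.norm(ax);o=T.mean(0)[:2]
W=np.array([ray(c,f(p),.06) for p in((612,354),(697,352),(703,472),(620,475))])
print('win',W.mean(0).round(4),[np.linalg.norm(W[i]-W[(i+1)%4]).round(4) for i in range(4)], np.degrees(np.arctan2(*(W[0]-W[3])[1::-1])))
# tube cap top centre, grey disc / red ring centre crop (152,270)
tb=ray(c,f((152.5,270.5)),.118+.006)[:2]
ex=o+.063*ax
print('track',o,'yaw',np.degrees(np.arctan2(ax[1],ax[0])),'exit',ex)
n=np.array([-ax[1],ax[0]]);print('tube',tb,'along',(tb-o)@ax,'lat',(tb-o)@n)
s=d['scene']
cv2.imwrite('pics/chk.png',0) if 0 else None
R=s['img'].copy()
print('scene proj exit corners',proj(s,[*np.c_[o+ax*.103+n*.033,],]) if 0 else '')
hsv=cv2.cvtColor(R,cv2.COLOR_RGB2HSV)
red=(((hsv[...,0]<8)|(hsv[...,0]>172))&(hsv[...,1]>120)&(hsv[...,2]>60)).astype(np.uint8)
_,l,st,ce=cv2.connectedComponentsWithStats(red)
print([(ce[i].round(1),st[i,4]) for i in range(1,len(st)) if st[i,4]>20 and 100<ce[i][1]<300])
print('pred cap mid',proj(s,[tb[0],tb[1],.106]),'win',proj(s,W),'track',proj(s,T))
E
```

```text
[[ 0.6476 -0.0358  0.026 ]
 [ 0.612  -0.0945  0.026 ]
 [ 0.4397  0.0072  0.026 ]
 [ 0.4723  0.068   0.026 ]]
[0.0687 0.2    0.069  0.2038]
win [ 0.4403 -0.2797  0.06  ] [np.float64(0.0478), np.float64(0.0666), np.float64(0.0463), np.float64(0.0671)] 2.126130640906343
track [ 0.54290791 -0.0137561 ] yaw -30.58326455554746 exit [ 0.59714403 -0.04580987]
tube [0.51530118 0.00434146] along -0.03297424079781247 lat 0.0015339861664904152
scene proj exit corners 
[(array([346.1, 172.4]), np.int32(163)), (array([444.1, 231.5]), np.int32(54)), (array([463.6, 249.6]), np.int32(25))]
pred cap mid [[345.67392668 170.56476839]] win [[298.70009041 131.39563409]
 [288.96447171 124.27079754]
 [306.66112947 116.00747152]
 [316.38724361 122.50944427]] track [[294.40231346 208.79270884]
 [292.47863601 190.05125334]
 [367.42828155 182.00732796]
 [374.2028765  200.0216271 ]]
```

>>> step_arm --steps '[[[0.0177,0.0403,0,0,0,0,0.0854],[0.0177,0.0403,0,0,0,0,0.0854],[0.0177,0.0403,0,0,0,0,0.0854],[0.0177,0.0403,0,0,0,0,0.0854],[0.0177,0.0403,0,0,0,0,0.0854]]]'

```text
time: 0.6
eef_pos: [0.3376, -0.3971, 0.2387]
orientation: [0.588, -0.588, 0.393, -0.393]
ft_force: [0.0, 0.3, 0.4]
width: 0.0856
```

>>> step_arm --steps '[[[0.0177,0.0403,0,0,0,0,0.0854],[0.0177,0.0403,0,0,0,0,0.0854],[0.0177,0.0403,0,0,0,0,0.0854],[0.0177,0.0403,0,0,0,0,0.0854],[0.0177,0.0403,0,0,0,0,0.0854]]]'

```text
time: 1.1
eef_pos: [0.426, -0.1957, 0.239]
orientation: [0.588, -0.588, 0.393, -0.393]
ft_force: [0.7, -0.6, -0.3]
width: 0.0857
```

>>> step_arm --steps '[[[0.0177,0.0403,0,0,0,0,0.0854],[0.0177,0.0403,0,0,0,0,0.0854],[0.0177,0.0403,0,0,0,0,0.0854],[0.0177,0.0403,0,0,0,0,0.0854],[0.0177,0.0403,0,0,0,0,0.07]]]'

```text
time: 1.6
eef_pos: [0.5145, 0.0059, 0.239]
orientation: [-0.588, 0.588, -0.393, 0.393]
ft_force: [0.8, -0.6, -0.1]
width: 0.0732
```

>>> step_arm --steps '[[[0,0,0,0,0,0,0.07],[0,0,0,0,0,0,0.07]]]'

```text
time: 1.8
eef_pos: [0.5141, 0.0048, 0.2387]
orientation: [-0.588, 0.589, -0.393, 0.392]
ft_force: [0.3, 0.4, -0.4]
width: 0.0699
```

```bash
python3 - <<'E'
from h import *
c=cap('wrist','w1.png');s=ctrl.state();print(s['eef_pos'],s['orientation'],s['joints'],s['width'],s['time'])
hsv=cv2.cvtColor(c['img'],cv2.COLOR_RGB2HSV)
red=(((hsv[...,0]<8)|(hsv[...,0]>172))&(hsv[...,1]>120)&(hsv[...,2]>60)).astype(np.uint8)
_,l,st,ce=cv2.connectedComponentsWithStats(red)
for i in range(1,len(st)):
    if st[i,4]>50: print(st[i],ce[i],ray(c,ce[i],.124))
print('pred top',proj(c,[[.5153,.0043,.124],[.5153,.0043,.006],[.4403,-.2797,.06],[.597,-.0458,.006]]))
E
```

```text
[0.51394342 0.00388546 0.23884198] [-0.58779273  0.58827042 -0.39296728  0.3924466 ] [-2.13139728e-01 -7.67460373e-02  1.90157937e+00 -3.70062675e-04
  1.31769219e+00  9.64572479e-01] 0.07010445028776324 1.85
[  5 109  24  21 233] [ 16.08154506 118.57081545] [0.48096866 0.2613357  0.124     ]
[299 170  34  40 693] [315.07792208 188.46608947] [0.5208852  0.00889664 0.124     ]
pred top [[317.41486194 195.89863106]
 [316.88085093 169.84139311]
 [497.31912939 313.96068859]
 [379.90292163 124.95238164]]
```

View pics/w1.png

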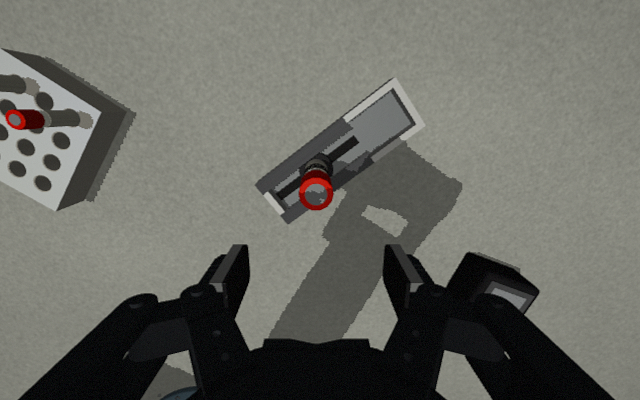

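The wrist view shows the cap ring centred at about (316,193), within about 2.5 mm of the prediction (317,196). The jaws straddle it well, so I'll descend with a 2 mm shift.

>>> step_arm --steps '[[[0.001,0.0005,-0.036,0,0,0,0.07],[0.001,0.0005,-0.036,0,0,0,0.07],[0,0,-0.036,0,0,0,0.07],[0,0,-0.026,0,0,0,0.07],[0,0,-0.01,0,0,0,0.07]]]'

```text
time: 2.35
eef_pos: [0.5138, 0.0039, 0.0923]
orientation: [-0.587, 0.588, -0.395, 0.392]
ft_force: [0.3, -1.5, -0.8]
width: 0.0701
```

>>> step_arm --steps '[[[0,0,0,0,0,0,0.05],[0,0,0,0,0,0,0.04],[0,0,0,0,0,0,0.036],[0,0,0,0,0,0,0.03],[0,0,0,0,0,0,0.02]]]' --force 40

```text
time: 2.85
eef_pos: [0.5178, 0.0046, 0.0973]
orientation: [0.588, -0.588, 0.391, -0.394]
ft_force: [-0.1, 0.3, 7.1]
width: 0.0312
```

>>> step_arm --steps '[[[0,0,0,0,0,0,0.02],[0,0,0,0,0,0,0.02]]]'

```text
time: 3.05
eef_pos: [0.5178, 0.0047, 0.0973]
orientation: [0.588, -0.588, 0.392, -0.394]
ft_force: [-0.5, -0.1, 6.2]
width: 0.031
```

```bash
python3 - <<'E'
from h import *
c=cap('wrist');s=ctrl.state();print(s['eef_pos'],s['ft_force'],s['torque'],s['width'],s['time'])
t=cap('scene')
a=c['img'];b=cv2.resize(t['img'][120:230,270:400],(520,440))
cv2.imwrite('pics/g1.png',cv2.hconcat([cv2.resize(a[60:400,200:440],(280,440)),b])[:,:,::-1])
E
```

```text
[0.51787623 0.00465173 0.0973065 ] [-0.69669982 -0.74164313  5.59308716] [-0.04373085  0.1002117   0.02032043] 0.031034606532720426 3.1
```

View pics/g1.png

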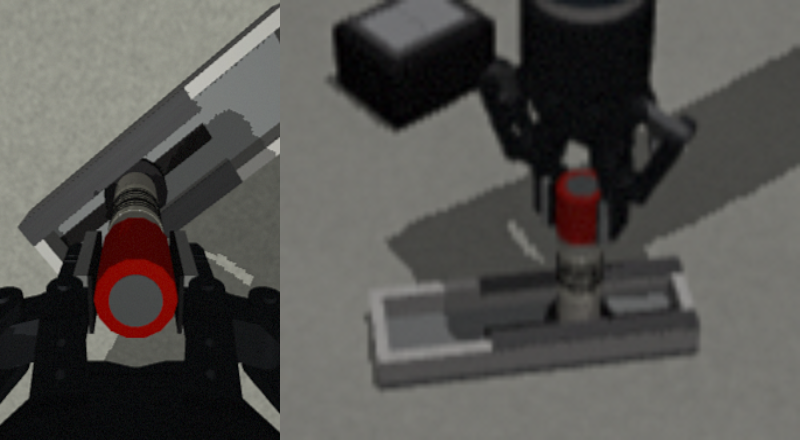

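The pads hold the cap squarely at 31 mm opening, and the foot is still under the lips. I'll take off the downward push and slide.

>>> step_arm --steps '[[[0,0,0.002,0,0,0,0.02],[0,0,0.0015,0,0,0,0.02],[0.005,-0.003,0,0,0,0,0.02],[0.008,-0.0047,0,0,0,0,0.02]]]'

```text
time: 3.55
eef_pos: [0.5293, -0.0027, 0.0985]
orientation: [-0.588, 0.588, -0.393, 0.392]
ft_force: [0.3, -0.3, -0.4]
width: 0.0311
```

>>> step_arm --steps '[[[0.0085,-0.005,0,0,0,0,0.02],[0.0085,-0.005,0,0,0,0,0.02],[0.0085,-0.005,0,0,0,0,0.02]]]'

```text
time: 3.85
eef_pos: [0.5557, -0.0183, 0.0987]
orientation: [-0.588, 0.588, -0.393, 0.393]
ft_force: [0.6, 0.2, -0.6]
width: 0.0313
```

>>> step_arm --steps '[[[0.0085,-0.005,0,0,0,0,0.02],[0.0085,-0.005,0,0,0,0,0.02],[0.0085,-0.005,0,0,0,0,0.02],[0.009,-0.0053,0,0,0,0,0.02],[0.009,-0.0053,0,0,0,0,0.02]]]'

```text
time: 4.35
eef_pos: [0.599, -0.0437, 0.0987]
orientation: [-0.588, 0.588, -0.393, 0.393]
ft_force: [-1.3, -0.5, -1.3]
width: 0.0311
```

>>> step_arm --steps '[[[0,0,0,0,0,0,0.02],[0,0,0,0,0,0,0.02]]]'

```text
time: 4.55
eef_pos: [0.5983, -0.0434, 0.0986]
orientation: [-0.588, 0.588, -0.393, 0.393]
ft_force: [-0.3, 0.1, -1.3]
width: 0.0311
```

```bash
python3 - <<'E'
from h import *
c=cap('wrist');s=ctrl.state();print(s['eef_pos'],s['ft_force'],s['torque'],s['width'],s['time'],s['joints'])
t=cap('scene')
a=c['img'];b=cv2.resize(t['img'][120:230,270:400],(520,440))
cv2.imwrite('pics/g2.png',cv2.hconcat([cv2.resize(a[60:400,200:440],(280,440)),b])[:,:,::-1])
E
```

```text
[ 0.59802898 -0.04313892  0.09859143] [-0.22988736  0.23590822 -1.14997759] [-0.0186061   0.01523115  0.0040966 ] 0.030877076006986894 4.6 [-2.60951729e-01  2.93577991e-01  1.77669239e+00  6.07681778e-05
  1.07202786e+00  9.16960940e-01]
```

View pics/g2.png

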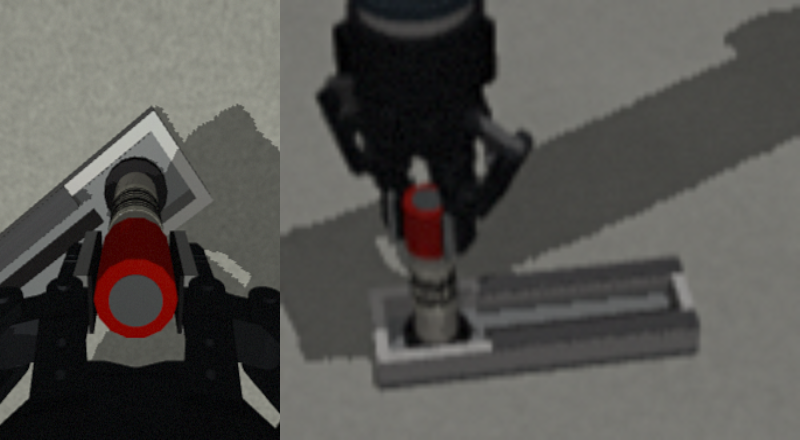

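The foot sits clear of the lips in the lipless end, with no side force. I'll lift straight up, then carry and tip.

>>> step_arm --steps '[[[0,0,0.01,0,0,0,0.02],[0,0,0.02,0,0,0,0.02],[0,0,0.04,0,0,0,0.02],[0,0,0.04,0,0,0,0.02],[0,0,0.04,0,0,0,0.02]]]'

```text
time: 5.15
eef_pos: [0.5979, -0.043, 0.2511]
orientation: [0.588, -0.588, 0.393, -0.393]
ft_force: [0.2, 0.2, -1.1]
width: 0.0312
```

>>> step_arm --steps '[[[-0.0136,-0.0258,0,3.536,3.536,0,0.02],[-0.0136,-0.0258,0,3.536,3.536,0,0.02],[-0.0136,-0.0258,0,3.536,3.536,0,0.02],[-0.0136,-0.0258,0,3.536,3.536,0,0.02],[-0.0136,-0.0258,0,3.536,3.536,0,0.02]]]'

```text
time: 5.65
eef_pos: [0.5298, -0.1732, 0.2501]
orientation: [0.604, -0.544, 0.534, -0.233]
ft_force: [0.9, 0.6, -1.0]
width: 0.0314
```

```bash
python3 - <<'E'
from h import *
s=ctrl.state();print(s['eef_pos'],s['orientation'],s['ft_force'],s['width'],s['time'],s['joints'])
E
```

```text
[ 0.52979054 -0.17320365  0.25013764] [ 0.60422983 -0.54379254  0.53389549 -0.23270492] [ 0.87471684  0.60289739 -1.02487359] 0.031353757523129674 5.65 [-0.56218785  0.26036995  1.56263595  0.09606324  1.7460318   0.61154157]
```

>>> step_arm --steps '[[[-0.0136,-0.0258,0,3.536,3.536,0,0.02],[-0.0136,-0.0258,0,3.536,3.536,0,0.02],[-0.0136,-0.0258,0,3.536,3.536,0,0.02],[-0.0136,-0.0258,0,3.536,3.536,0,0.02],[-0.0136,-0.0258,0,3.536,3.536,0,0.02]]]'

```text
time: 6.15
eef_pos: [0.4619, -0.3024, 0.2499]
orientation: [0.591, -0.474, 0.649, -0.062]
ft_force: [0.1, -0.0, -1.0]
width: 0.0308
```

>>> step_arm --steps '[[[0,0,-0.02,0,0,0,0.02],[0,0,-0.02,0,0,0,0.02],[0,0,0,0,0,0,0.02],[0,0,0,0,0,0,0.02],[0,0,0,0,0,0,0.02]]]'

```text
time: 6.65
eef_pos: [0.4629, -0.3015, 0.2105]
orientation: [0.591, -0.475, 0.648, -0.064]
ft_force: [0.6, 0.8, -0.1]
width: 0.0311
```

```bash
python3 - <<'E'
from h import *
from scipy.spatial.transform import Rotation as Ro
s=ctrl.state();q=s['orientation'];d=Ro.from_quat([q[1],q[2],q[3],q[0]]).as_matrix()[:,1];p=s['eef_pos']
print(p,d,np.degrees(np.arccos(-d[2])),'label est',p+.0393*d,s['width'],s['time'],s['joints'])
t=cap('top','t2.png');sc=cap('scene','s2.png');w=cap('wrist')
for n,c in(('top',t),('scene',sc)): print(n,'label,foot,captop,win',proj(c,[p+.0393*d,p+.0913*d,p-.0267*d,[.4403,-.2797,.06]]).round(1).tolist())
a=cv2.resize(t['img'][200:320,390:520],(520,480));b=cv2.resize(sc['img'][50:190,240:400],None,fx=3.43,fy=3.43)
m=cv2.resize(w['img'],(400,250))
cv2.imwrite('pics/p1.png',a[:,:,::-1]);cv2.imwrite('pics/p2.png',b[:,:,::-1])
E
```

```text
[ 0.46288556 -0.30148225  0.21048411] [-0.54078246  0.54022761 -0.64475457] 49.8527234058206 label est [ 0.44163281 -0.2802513   0.18514526] 0.031069242040551396 6.65 [-7.83167168e-01  5.50870491e-01  1.37923053e+00  1.50512999e-03
  2.08158459e+00  3.94481255e-01]
top label,foot,captop,win [[466.2, 267.7], [448.0, 281.4], [490.8, 249.2], [449.1, 267.9]]
scene label,foot,captop,win [[299.7, 85.5], [314.4, 96.9], [280.3, 70.5], [302.7, 123.5]]
```

View pics/p1.png

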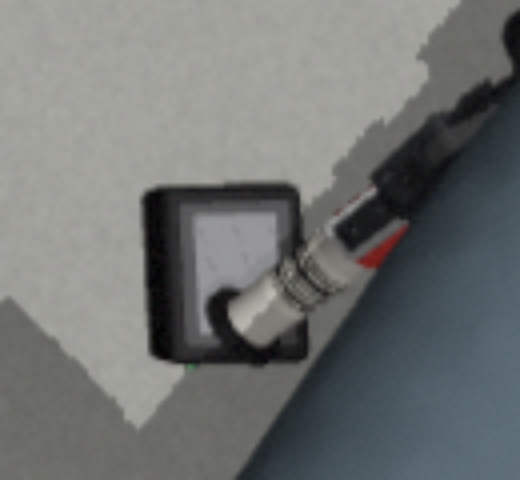

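View pics/p2.png

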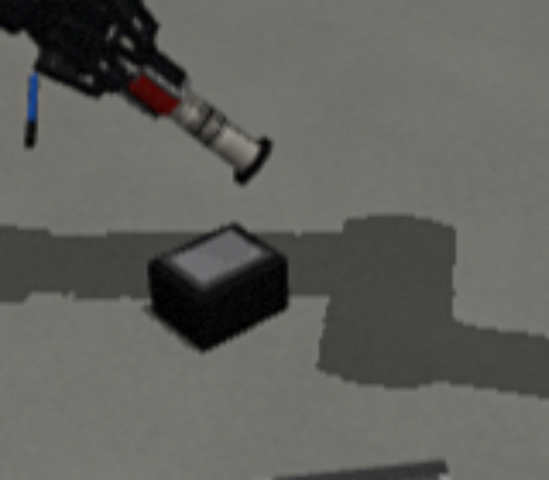

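Both views match the prediction: rings at top-crop (312,275) against (305,271), and at scene-crop (207,122) against (205,122). The tube has not slipped and sits at about 50 degrees. I'll lower the last 25 mm.

>>> step_arm --steps '[[[-0.001,0.001,-0.01,0,0,0,0.02],[0,0,-0.01,0,0,0,0.02],[0,0,-0.005,0,0,0,0.02],[0,0,0,0,0,0,0.02],[0,0,0,0,0,0,0.02]]]'

```text
time: 7.3
eef_pos: [0.4612, -0.3003, 0.1835]
orientation: [0.591, -0.474, 0.649, -0.063]
ft_force: [-0.4, -0.4, -1.0]
width: 0.0315
```

>>> step_arm --steps '[[[0,0,0,0,0,0,0.02],[0,0,0,0,0,0,0.02],[0,0,0,0,0,0,0.02],[0,0,0,0,0,0,0.02],[0,0,0,0,0,0,0.02]]]'

```text
time: 7.8
eef_pos: [0.4613, -0.3003, 0.1839]
orientation: [0.591, -0.475, 0.649, -0.063]
ft_force: [0.6, -1.0, -0.9]
width: 0.0308
```

```bash
python3 - <<'E'
from h import *
from scipy.spatial.transform import Rotation as Ro
s=ctrl.state();q=s['orientation'];d=Ro.from_quat([q[1],q[2],q[3],q[0]]).as_matrix()[:,1];p=s['eef_pos']
print(p,np.degrees(np.arccos(-d[2])),'label est',p+.0393*d,s['width'],s['time'],abs(s['joint_vel']).max(),s['ft_force'])
t=cap('top');sc=cap('scene')
for n,c in(('top',t),('scene',sc)): print(n,proj(c,[p+.0393*d,p+.0913*d,[.4403,-.2797,.06]]).round(1).tolist())
a=cv2.resize(t['img'][90:320,280:520],(460,440));b=cv2.resize(sc['img'][50:190,240:360],(340,440))
cv2.imwrite('pics/f1.png',cv2.hconcat([a,b])[:,:,::-1])
E
```

```text
[ 0.4613288  -0.30032172  0.18387617] 49.999122531308075 label est [ 0.44004122 -0.27903418  0.15861416] 0.0308060125376532 7.8 0.0033034591233684772 [ 0.64040789 -1.03896994 -0.86064358]
top [[461.7, 268.4], [444.1, 281.7], [449.1, 267.9]]
scene [[301.0, 94.1], [315.4, 105.1], [302.7, 123.5]]
```

View pics/f1.png

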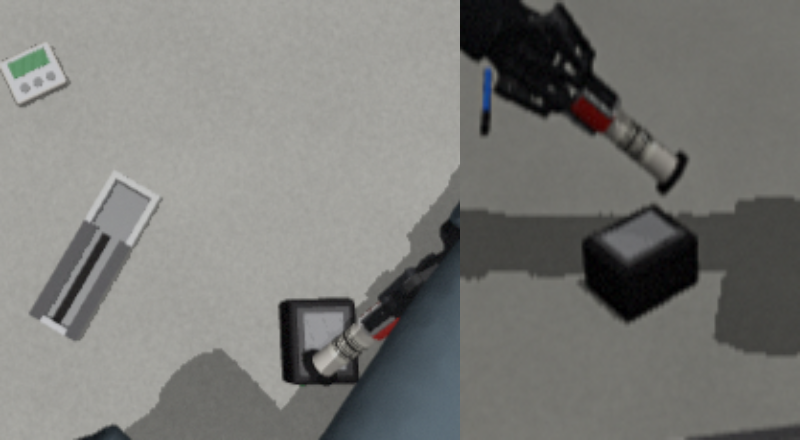

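The tube is held clear above the window, the track is empty and the timer is where it was. The arm is at rest, so I'll hand in.

```bash
python3 -c "
from cell import ctrl
print(ctrl.sign_off())"
```

```text
the job is handed in; nothing more can be done
None
```

I gripped the tube by its cap and slid it about 95 mm to the open end. There I lifted it straight out, tipped it and held it over the reader, then handed the job in at about 8 s of the 34 s.

**Last checks before hand-in:**
- **Tilt:** 50.0° from upright, cap end higher.
- **Label position:** about 99 mm above the glass and within about 1 mm of the window's centre. These figures come from the measured tool pose, with the tube taken as fixed in the grip.
- **Hold:** gripper opening steady at 31 mm, arm at rest, and only about 1 N at the wrist.
- **Surroundings:** the timer looked undisturbed in the last picture. I did not look at the rack again, but the arm never went near it while carrying the tube.

**One small disagreement:** before the last 25 mm of lowering, the top camera put the label about 2–3 mm from the computed spot. The scene camera agreed with the computed spot to within about 1 mm. With calibration good to about 2 mm, I left it. I judged the final position by eye and did not measure the tube in the last pictures.

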